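# Dial the padlock off the tool chest's hasp and hold it up open

### The arm

A 6-joint arm with a two-finger parallel gripper is mounted at the origin on the work surface. World frame = base frame: x ahead of the robot, y to its left, z up, the work surface at z = 0. Lengths are in m, angles in rad, forces in N, time in s.
With the tool pointing down it reaches from about 0.4 to 0.825 m from the base axis. Payload 7 kg.
Tool frame: the origin (TCP) lies at the very end of the fingers, on their centre line; the grasp point (between the pads) lies 19 mm behind it (r.grasp_offset is the distance from the TCP to the grasp point, in m); z points along the fingers, y is the line along which they close (so a half turn about z gives the same grasp; the last joint's range is limited). The gripper opens to 88 mm and grips with 3 to 60 N. Pads are 19 mm wide; open, the fingers measure 130 mm over their backs; the gripper's body (78 mm by 193 mm) begins 47 mm behind the grasp point.
Start: joints at [-0.955, 0.359, 0.012, 0, -1.224, -0.288], TCP at [0.217, -0.639, 0.227] pointing down, gripper open.
Joint ranges: [-3.07, 3.07], [-1.43, 2.12], [-1.02, 1.25], [-3.03, 1.67], [-3.05, -0], [-3.03, 3.03]. Speed limits (rad/s): [2.39, 2.39, 3.01, 3.14, 3.14, 3.14].

### API

Orientations are given as a unit quaternion [w, x, y, z].
In Python, from bench import r gives the robot as it stands.
- The arm moves only by the tool jog_arm, never from a script. Its argument "steps" is a list of rows, each a list of 3 entries, a list of its own where there are three numbers: the shift along the tool's x, y, z in m, then the turn, a rotation vector about the tool's x, y, z in rad, then the opening, from -1 (shut) to 1 (fully open), so that 0 is half open. In form: [[[dx, dy, dz], [ax, ay, az], jaw], ...]. A call has 1 to 10 rows; each row shifts and turns the commanded pose from where the row before left it, along the tool's axes as they then stand; what a row does not reach is not made up. A row lasts 1/12 s, in which the tool goes at most 41.7 mm and 7.16 degrees, less where a joint would pass 70% of its speed; a pose out of reach is approached as far as the arm can. A call is refused whole if a number of a shift passes 0.0417 or a number of a turn 0.125, either way. A call with a gripper value outside its range is refused whole. The fingers move at their own pace and stop on an object; "force" is the grip in N (left out, the last holds). Time passes only in rows, so rows that do not move let the fingers close. It gives the time, the measured TCP pose, the force, the opening and the grip force at its end, in the units of the state.
- r.read_state(): the state, without advancing time (a new reading comes with each control period).
- r.get_image(name): name is "scene" or "top" or "wrist"; returns a dict with "img" (420x560x3 uint8, red, green, blue), "fx", "fy", "cx", "cy" (pixels), "k1" (the pictures are not rectified: a ray, as slopes to the right and down, at radius r is drawn at 1 + k1 r^2 times it, then the intrinsics apply), "view" (4x4, takes a point from world to camera coordinates). Camera axes: x right, y up, looking along -z (the intrinsics and any distortion apply to the point x, -y, -z); pixel columns grow to the right and rows downward; lengths in m; the calibration is good to about 2 mm. A picture is of the moment at which its call begins. There is no depth.
- r.sign_off(): hands the job in; it is judged then, once.
The state is a dict: "clock": time; "joint_pos": joint angles; "joint_velocities": joint speeds; "effort": joint torques, N m; "eef_pos": TCP position; "eef_rot": TCP orientation; "ft_force": force on the tool from outside, world axes, zero at the start; "moment": the same for the moment, N m; "finger_gap": opening from 0.0 (shut) to 1.0 (fully open); "grip_force": force on a finger pad.
Only numpy, scipy, OpenCV 4.12 (cv2) and the standard library are available. Lean on these libraries where they do the work, as an engineer would, in place of code of your own. Each camera call takes 0.05 s, during which the arm holds its last target. There are 200 camera calls.

### The job

Unlock the special-tool chest: turn the padlock's dial until its red paint mark clicks in at the white index line on the case, then, without forcing it, pull the padlock away from the staple so that its shackle draws fully open, and take the padlock off the staple. Finish while still holding the open padlock in the gripper, dial up and about level, still and well clear of the chest lid (12 cm or more above it). Leave the spray can, the gear and the socket where they are.

Things in the scene. Friction and masses are not known exactly. Their poses are not given: they have to be found in the camera images.
- chest: Red steel tool chest, fixed, 240 x 420 x 120 mm (x, y, z), two lids meeting at a seam along x. Origin: centre of its underside. The lid top is flat at z = 120 mm; a flush hasp strap crosses the seam and the staple stands up through it.
- staple (a point): Centre of the eye of the staple on the chest: an upright arch of 5 mm round bar, 15 mm wide inside and 18.5 mm high inside, 25 mm wide overall, top 23.5 mm above the lid, standing in the chest's y-z plane, so one looks through it along the chest's x. The point is 11 mm above the lid. It does not move on the chest.
- padlock: Dial padlock, 0.3 kg, lying on its back on the lid. Steel case 56 x 50 x 22 mm (x, y, z), flat sides at y = +-25 mm, x from -25 to +31 mm. Origin on its underside, under the dial's axis; z up out of the dial, x towards the shackle. Loose, but its shackle passes through the staple with 3 mm of play each side, so it shifts and twists a few degrees while the dial is turned.
- knob (a point): On the dial's axis, halfway up its round metal knob: 22 mm across, from 28 to 42 mm above the case's underside (point at 35 mm), on a black disc 42 mm across. A red paint mark is on the disc; a white index line is on the case at the disc's edge, on the padlock's +x side. Axes as the padlock's.
- bow (a point): Middle of the shackle's bow, on the bar's centre. The shackle is a U of 9 mm round bar lying level, 11 mm above the case's underside, its legs at the padlock's y = +15 and -15 mm. Shut, this point is at the padlock's x = 59 mm; it moves out along x with the shackle. Pulled tight, the centre of the staple lies 7 mm inside this point.
- short_end (a point): End of the shackle's short leg (y = +15 mm), the one through the staple. Shut, it is hidden 8 mm inside the case (padlock x = 23 mm); with the shackle fully out it stands at x = 45 mm, 14 mm clear of the case's face: with the staple in that gap (push the padlock back until it is) the padlock lifts straight up off it.
- dial (a joint): Turn of the dial on the case, rad, growing anticlockwise seen from above. The red mark meets the index line at 0 and each full turn (6.283); spun off that last number only, so either direction will do. Ten click stops, 0.628 apart, one at the mark; about 0.05 N m. Unlocked within 0.15 rad of the mark; at other stops the shackle is blocked and must not be forced.
- shackle (a joint): How far the shackle is drawn out of the case, m: 0 shut, 0.022 fully open. When the dial is on its number it slides stiffly (about 5 N) and stays where it is left. It is opened by pulling the case along the padlock's -x, the bow hooking on the staple.
- spray_can: Bystander: yellow spray can, 52 mm across, about 150 mm tall, standing on the bench; origin at the centre of its underside.
- gear: Bystander: steel gearbox gear, 72 mm across, 20 mm thick, lying on the bench; origin at the centre of its underside.
- socket: Bystander: steel wrench socket, 24 mm across, 26 mm tall, standing on the chest lid towards its +y end; origin at the centre of its underside.
There are look-alikes about, which are no part of the job. Of the things like the padlock, leave any that is green; of the rest the larger one is meant.

How it is judged:
On the way:
1. the shackle is drawn open while the padlock is still on the staple (value of joint shackle above 0.017 m and horizontal distance between padlock and staple below 0.1 m and height (world z) of padlock below 0.15 m), for 0.1 s.
At the end, for the whole second after the job is handed in: Padlock held by the fingers alone (over 1 N), not touching the chest, underside over 100 mm above the lid, shackle out over 15 mm, dial up within 20 degrees of level, still (under 20 mm/s, 0.2 rad/s); spray can, gear and socket within 30 mm of their starts (value of joint shackle above 0.015 m and height (world z) of padlock above 0.22 m and angle between padlock's own z axis and vertical below 0.35 rad and contact force between padlock and the fingers above 1 N and contact force between padlock and chest below 0.1 N and linear speed of padlock below 0.02 m/s and angular speed of padlock below 0.2 rad/s and distance of each of spray_can, gear, socket from where it was at the start of the episode below 0.03 m); the arm keeps its last pose, push and grip.
It fails at once if a bystander was knocked over or shoved away (angle between spray_can's own z axis and vertical above 0.6 rad or distance of any of spray_can, gear, socket from where it was at the start of the episode above 0.05 m).
It fails at once if the padlock was forced against the staple or the lid (contact force between padlock and chest above 60 N).
It also fails if it takes over 64 s, if anything falls off the work surface, if the arm or the gripper's body presses on something with over 40 N, if the wrist force passes 120 N, or if a joint passes its speed limit or range.

## Working session

There is one attempt and no reset: what is moved stays moved. The work goes in short steps, Python scripts to look and compute and a tool call to move; the robot and the scene stay as the last step left them, time stands still between calls to the robot, and variables do not carry over. Pictures are saved under pics/ and viewed, at most 10 in all, crops included, and the job is handed in when it is done.

Besides the shell and the picture viewer there is one more tool, called as name([rows], argument=value, ...), one row to a line, values as JSON. jog_arm: Moves the arm, as the interface text tells. Its arguments: {"type":"object","properties":{"steps":{"type":"array","items":{"type":"array"}},"force":{"type":"number"}},"required":["steps"]}

```bash
ls; mkdir -p pics; cat > h.py <<'E'
from bench import r
import numpy as np, cv2
def shot(n,f=None):
    d=r.get_image(n)
    if f: cv2.imwrite('pics/'+f,d['img'][:,:,::-1])
    return d
def ray(d,u,v):
    p=np.array([(u-d['cx'])/d['fx'],(v-d['cy'])/d['fy']]); q=p.copy()
    for _ in range(20): q=p/(1+d['k1']*(q@q))
    V=np.array(d['view']); R=V[:3,:3]; o=-R.T@V[:3,3]
    return o,R.T@np.array([q[0],-q[1],-1.])
def onz(d,u,v,z):
    o,w=ray(d,u,v); return o+w*(z-o[2])/w[2]
def proj(d,P):
    V=np.array(d['view']); c=V[:3,:3]@np.array(P)+V[:3,3]; x,y=c[0]/-c[2],-c[1]/-c[2]
    k=1+d['k1']*(x*x+y*y); return d['fx']*x*k+d['cx'],d['fy']*y*k+d['cy']
def tri(a,b):
    A=np.zeros((3,3));B=np.zeros(3)
    for o,w in (a,b):
        w=w/np.linalg.norm(w);M=np.eye(3)-np.outer(w,w);A+=M;B+=M@o
    return np.linalg.solve(A,B)
E
python3 - <<'E'
from h import *
a=shot('scene');b=shot('top')
im=np.hstack([a['img'],b['img']])[:,:,::-1]
cv2.imwrite('pics/s.png',a['img'][:,:,::-1]);cv2.imwrite('pics/t.png',b['img'][:,:,::-1])
print(r.read_state())
E
```

```text
pics
{'clock': 0.1, 'joint_pos': array([-9.54898810e-01,  3.59284837e-01,  1.11686181e-02, -2.87311150e-04,
       -1.22411634e+00, -2.88084291e-01]), 'joint_velocities': array([-3.53187896e-05, -2.44319358e-03,  1.38275288e-03,  1.17450740e-03,
        1.12700560e-03, -3.43168619e-04]), 'effort': array([-5.59265245e-04, -5.84160304e+01,  2.93756837e+01,  7.01569989e+00,
        1.01481011e-02, -5.17498586e-05]), 'eef_pos': array([ 0.21715074, -0.63865986,  0.22574778]), 'eef_rot': array([-1.92133343e-04, -1.63125400e-01,  9.86605073e-01,  7.04997880e-04]), 'ft_force': array([ 1.52751788, -0.84002001, -0.43337405]), 'moment': array([ 0.01308378,  0.02112013, -0.02009564]), 'grip_force': 0.0, 'finger_gap': 0.9993943405305167}
```

View pics/s.png

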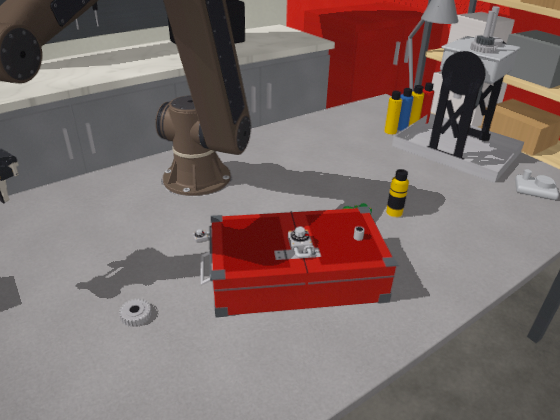

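View pics/t.png

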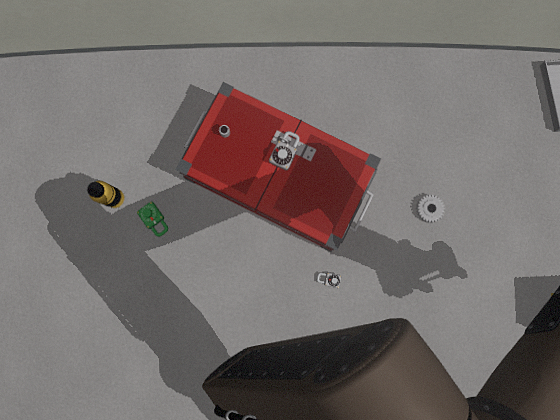

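The padlock is on the chest, with its knob at about (283,153) in top and (300,231) in scene, and its shackle points to the upper right in top. A smaller lookalike lies on the bench at (328,280) and the green one at (152,215). The socket is at (224,130), the can at (100,192) and the gear at (430,207).

```bash
python3 - <<'E'
from h import *
a=shot('scene');b=shot('top')
print('knob',tri(ray(a,300,231),ray(b,283,153)))
print('socket',onz(b,224,130,.146)[:2],'seam ends',onz(b,301,121,.12)[:2],onz(b,258,211,.12)[:2])
print('chest corners',[onz(b,u,v,.12)[:2].round(3) for u,v in((223,84),(381,158),(333,250),(180,176))])
print('bow', onz(b,294,134,.131),'knob',onz(b,283,153,.162))
print('can',onz(b,97,188,.15)[:2])
w=shot('wrist'); V=np.array(w['view']); s=r.read_state()
from scipy.spatial.transform import Rotation as R
q=s['eef_rot'];T=R.from_quat([q[1],q[2],q[3],q[0]]).as_matrix();print(T.round(3))
o=-V[:3,:3].T@V[:3,3];print('cam in tool',T.T@(o-s['eef_pos']),'look',T.T@V[:3,:3].T@[0,0,-1]); print(w['fx'])
E
```

```text
knob [ 0.60730775 -0.02415336  0.15711522]
socket [0.66675191 0.111112  ] seam ends [ 0.69405435 -0.07034305] [0.4789816  0.03501073]
chest corners [array([0.79 , 0.116]), array([ 0.601, -0.259]), array([ 0.385, -0.137]), array([0.565, 0.218])]
bow [ 0.65893306 -0.05222619  0.131     ] knob [ 0.60577188 -0.02448241  0.162     ]
can [0.5348175 0.4053801]
[[-0.947 -0.322 -0.   ]
 [-0.322  0.947  0.001]
 [ 0.     0.001 -1.   ]]
cam in tool [ 0.08043158 -0.00095332 -0.15795886] look [-2.93653950e-01 -3.76907253e-04  9.55911720e-01]
334.44919779246294
```

jog_arm([
  [[-0.0284,0.0228,-0.0017],[0,0,0],1],
  [[-0.0284,0.0228,-0.0017],[0,0,0],1],
  [[-0.0284,0.0228,-0.0017],[0,0,0],1],
  [[-0.0284,0.0228,-0.0017],[0,0,0],1],
  [[-0.0284,0.0228,-0.0017],[0,0,0],1],
  [[-0.0284,0.0228,-0.0017],[0,0,0],1],
  [[-0.0284,0.0228,-0.0017],[0,0,0],1],
  [[-0.0284,0.0228,-0.0017],[0,0,0],1],
  [[-0.0284,0.0228,-0.0017],[0,0,0],1],
  [[-0.0284,0.0228,-0.0017],[0,0,0],1],
])

```text
clock: 1.08
eef_pos: [0.4134, -0.3301, 0.2439]
eef_rot: [0.0, -0.163, 0.987, -0.0]
ft_force: [0.0, 0.0, -0.5]
finger_gap: 0.998
grip_force: 0.0
```

jog_arm([
  [[-0.0284,0.0228,-0.0017],[0,0,0],1],
  [[-0.0284,0.0228,-0.0017],[0,0,0],1],
  [[-0.0284,0.0228,-0.0017],[0,0,0],1],
  [[-0.0284,0.0228,-0.0017],[0,0,0],1],
  [[-0.0284,0.0228,-0.0017],[0,0,0],1],
  [[-0.0284,0.0228,-0.0017],[0,0,0],1],
  [[-0.0284,0.0228,-0.0017],[0,0,0],1],
  [[-0.0284,0.0228,-0.0017],[0,0,0],1],
  [[-0.0284,0.0228,-0.0017],[0,0,0],1],
  [[-0.0284,0.0228,-0.0017],[0,0,0],1],
])

```text
clock: 1.92
eef_pos: [0.6089, -0.0227, 0.2608]
eef_rot: [0.0, -0.163, 0.987, 0.0]
ft_force: [0.9, -1.0, 0.5]
finger_gap: 0.996
grip_force: 0.0
```

jog_arm([
  [[0,0,0],[0,0,0.112],1],
  [[0,0,0],[0,0,0.112],1],
  [[0,0,0],[0,0,0.112],1],
  [[0,0,0],[0,0,0.112],1],
  [[0,0,0],[0,0,0.112],1],
  [[0,0,0],[0,0,0.112],1],
  [[0,0,0],[0,0,0.112],1],
  [[0,0,0],[0,0,0],1],
  [[0,0,0],[0,0,0],1],
])

```text
clock: 2.67
eef_pos: [0.6082, -0.0244, 0.2605]
eef_rot: [-0.0, 0.224, 0.974, -0.0]
ft_force: [-0.3, 0.2, 0.6]
finger_gap: 1.002
grip_force: 0.0
```

```bash
python3 - <<'E'
from h import *
w=shot('wrist','w1.png'); b=shot('top')
s=r.read_state();print(s['eef_pos'],s['joint_pos'],s['clock'])
im=cv2.imread('pics/w1.png');u,v=map(int,proj(w,[.607,-.024,.157]));print(u,v)
x0,y0=max(0,u-140),max(0,v-105)
cv2.imwrite('pics/w1c.png',cv2.resize(im[y0:y0+210,x0:x0+280],None,fx=2.8,fy=2.8,interpolation=3));print(x0,y0)
E
```

```text
[ 0.60820615 -0.02447279  0.26052737] [ 2.80337358e-01  2.30888249e-01 -8.91846958e-02 -1.16625756e-05
 -1.25081267e+00 -2.30385887e+00] 2.7667
283 204
143 99
```

View pics/w1c.png

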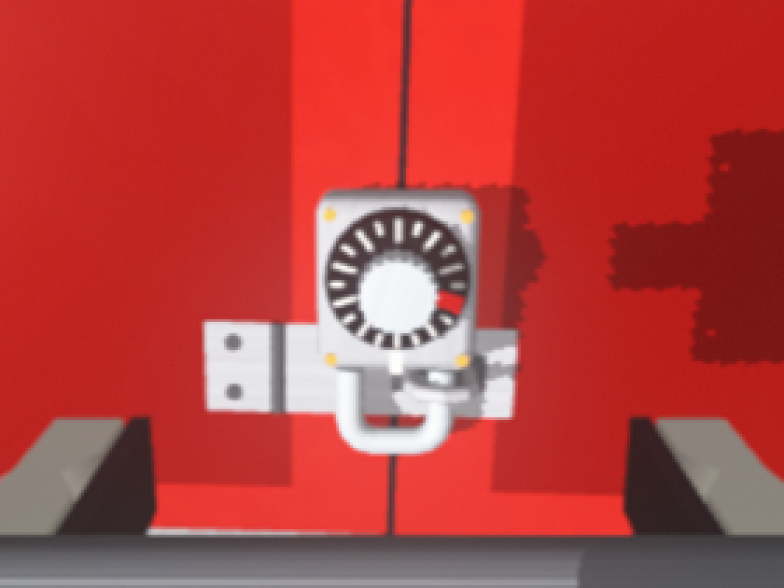

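The view is clear. The knob is at crop (398,289), the red mark at (451,300) and the white index at (397,362), with the shackle pointing down the image. The red mark needs about 70° clockwise, which is 2 clicks.

```bash
cat >> h.py <<'E'
def circ(d,P,rad,off=(0,0)):
    """bright low-saturation blob (knob) near the projection of P"""
    u,v=proj(d,P); hsv=cv2.cvtColor(d['img'],cv2.COLOR_RGB2HSV)
    m=((hsv[...,1]<60)&(hsv[...,2]>130)).astype(np.uint8)
    c=np.zeros_like(m);cv2.circle(c,(int(u),int(v)),rad,1,-1);m&=c
    n,l,s,ce=cv2.connectedComponentsWithStats(m)
    i=min(range(1,n),key=lambda i:np.hypot(*(ce[i]-(u,v)))-s[i,4]/20)
    return ce[i],s[i]
E
python3 - <<'E'
from h import *
d=shot('wrist');b=shot('top')
f=lambda x,y:(x/2.8+143,y/2.8+99)
K=onz(d,*f(398,287),.162);I=onz(d,*f(397,362),.142);M=onz(d,*f(451,300),.148);D=onz(d,*f(398,279),.148)
L=[onz(d,*f(x,y),.142)[:2] for x,y in((330,216),(467,216),(330,360),(462,360))]
bow=onz(d,*f(395,440),.131)
print('K',K,'D',D,'I',I,'M',M,'bow',bow,'screws',L)
an=lambda p:np.degrees(np.arctan2(p[1],p[0]))
e=L[2]-L[0]+L[3]-L[1];print('axis yaw',an(e),an(bow-K),'red',an(M-D),'idx',an(I-D),'side',an(L[1]-L[0]))
c=circ(d,[K[0],K[1],.162],20);print(c, f(398,287)); c2=circ(b,[K[0],K[1],.162],8);print(c2)
print(tri(ray(d,*c[0]),ray(b,*c2[0])))
st=f(440,378);print('staple top',onz(d,*st,.1435))
E
```

```text
K [ 0.60369789 -0.02088958  0.162     ] D [ 0.60513769 -0.02143472  0.148     ] I [ 0.63095591 -0.03421297  0.142     ] M [ 0.6180749  -0.00991585  0.148     ] bow [ 0.65961678 -0.04873357  0.131     ] screws [array([ 0.58003876, -0.03191616]), array([0.59807393, 0.00507465]), array([ 0.62110641, -0.05288042]), array([ 0.63932121, -0.01552543])]
axis yaw -26.791166942403798 -26.47033455367467 red 41.68082854300036 idx -26.33225069031539 side 64.0080751066623
(array([284.0752394 , 204.57181943]), array([266, 189,  33,  33, 731], dtype=int32)) (285.1428571428571, 201.5)
(array([282.11688312, 153.27272727]), array([278, 149,  10,  10,  77], dtype=int32))
[ 0.60433264 -0.02230244  0.16612915]
staple top [ 0.64121742 -0.02414554  0.1435    ]
```

jog_arm([
  [[0.0045,0.0007,0.01],[0,0,0],0],
  [[0,0,0.01],[0,0,-0.114],0],
  [[0,0,0.01],[0,0,-0.114],0],
  [[0,0,0.01],[0,0,-0.114],0],
  [[0,0,0.01],[0,0,-0.114],0],
  [[0,0,0.01],[0,0,-0.114],0],
  [[0,0,0],[0,0,-0.114],0],
  [[0,0,0],[0,0,-0.114],0],
  [[0,0,0],[0,0,-0.114],0],
  [[0,0,0],[0,0,-0.114],0],
])

```text
clock: 3.7
eef_pos: [0.6039, -0.0217, 0.1996]
eef_rot: [-0.0, -0.284, 0.959, 0.0]
ft_force: [0.3, 0.3, 1.0]
finger_gap: 0.502
grip_force: 0.0
```

jog_arm([
  [[0,0,0],[0,0,-0.114],0],
  [[0,0,0],[0,0,-0.114],0],
  [[0,0,0],[0,0,0],0],
  [[0,0,0],[0,0,0],0],
])

```text
clock: 4.03
eef_pos: [0.6041, -0.0217, 0.2]
eef_rot: [-0.0, -0.387, 0.922, 0.0]
ft_force: [0.3, 0.2, 0.1]
finger_gap: 0.495
grip_force: 0.0
```

```bash
python3 - <<'E'
from h import *
d=shot('wrist','w2.png');s=r.read_state();print(s['eef_pos'],s['joint_pos'][5])
c=circ(d,[.6045,-.0218,.162],26);print(c,proj(d,[.6045,-.0218,.162]),onz(d,*c[0],.162))
b=shot('top');c2=circ(b,[.6045,-.0218,.162],8);print(c2);print(tri(ray(d,*c[0]),ray(b,*c2[0])))
E
```

```text
[ 0.6041737  -0.02175436  0.20011094] -1.063241805347976
(array([279.66109422, 238.40349544]), array([ 256,  217,   52,   46, 1316], dtype=int32)) (np.float64(282.2531094136017), np.float64(239.05507820269872)) [ 0.60535647 -0.02326285  0.162     ]
(array([280.125, 151.25 ]), array([279, 150,   3,   4,   8], dtype=int32))
[ 0.61255184 -0.01818772  0.14392575]
```

View pics/w2.png

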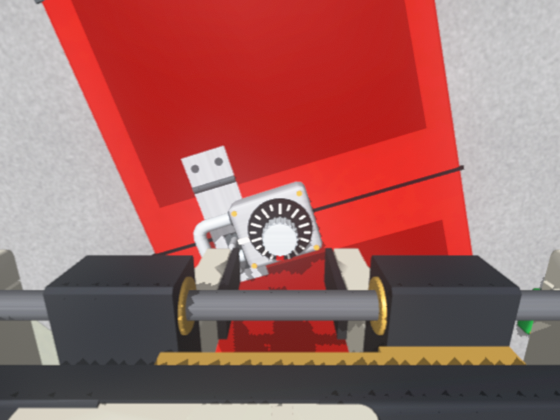

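The knob is centred between the open fingers at (280,238), and the red mark sits at the bottom of the disc at (282,258). Two views put it at about (0.605,-0.022), with its top near z 0.162. Next I descend and grip the knob lightly.

jog_arm([
  [[0,0,0.012],[0,0,0],0],
  [[0,0,0.012],[0,0,0],0],
  [[0,0,0.012],[0,0,0],0],
  [[0,0,0.012],[0,0,0],0],
  [[0,0,0.001],[0,0,0],0],
  [[0,0,0],[0,0,0],0],
])

```text
clock: 4.63
eef_pos: [0.604, -0.022, 0.1509]
eef_rot: [-0.001, -0.388, 0.922, 0.0]
ft_force: [-0.3, -0.5, 0.6]
finger_gap: 0.502
grip_force: 0.0
```

jog_arm([
  [[0,0,0],[0,0,0],-1],
  [[0,0,0],[0,0,0],-1],
  [[0,0,0],[0,0,0],-1],
  [[0,0,0],[0,0,0],-1],
  [[0,0,0],[0,0,0],-1],
  [[0,0,0],[0,0,0],-1],
], force=20)

```text
clock: 5.13
eef_pos: [0.6049, -0.0218, 0.1522]
eef_rot: [0.001, -0.388, 0.921, -0.0]
ft_force: [0.5, -0.2, 3.3]
finger_gap: 0.238
grip_force: 20.0
```

jog_arm([
  [[0,0,0],[0,0,0.1],-1],
  [[0,0,0],[0,0,0.1],-1],
  [[0,0,0],[0,0,0.1],-1],
  [[0,0,0],[0,0,0.1],-1],
  [[0,0,0],[0,0,0.1],-1],
  [[0,0,0],[0,0,0.1],-1],
  [[0,0,0],[0,0,0.1],-1],
  [[0,0,0],[0,0,0.1],-1],
  [[0,0,0],[0,0,0.1],-1],
  [[0,0,0],[0,0,0.1],-1],
])

```text
clock: 5.97
eef_pos: [0.6048, -0.0209, 0.1522]
eef_rot: [0.0, 0.103, 0.995, 0.001]
ft_force: [-1.8, 4.6, 4.0]
finger_gap: 0.238
grip_force: 20.0
```

jog_arm([
  [[0,0,0],[0,0,0.1],-1],
  [[0,0,0],[0,0,0.1],-1],
  [[0,0,0],[0,0,0.057],-1],
  [[0,0,0],[0,0,0],-1],
  [[0,0,0],[0,0,0],-1],
])

```text
clock: 6.38
eef_pos: [0.605, -0.0211, 0.1522]
eef_rot: [0.001, 0.226, 0.974, 0.001]
ft_force: [-1.3, 4.5, 5.3]
finger_gap: 0.236
grip_force: 20.0
```

```bash
python3 - <<'E'
from h import *
d=shot('wrist');s=r.read_state();print(s['eef_rot'],s['moment'],s['ft_force'],s['joint_pos'][5])
u,v=map(int,proj(d,[.62,-.03,.145]));im=d['img'][:,:,::-1]
cv2.imwrite('pics/w3.png',cv2.resize(im[max(0,v-90):v+60,u-100:u+100],None,fx=4,fy=4,interpolation=3)[:600]);print(u,v)
E
```

```text
[5.47750840e-04 2.26165555e-01 9.74088530e-01 6.14523892e-04] [1.84297085 0.52310585 0.03128239] [-1.51619805  5.53885994  5.80697076] -2.313978915567365
281 286
```

View pics/w3.png

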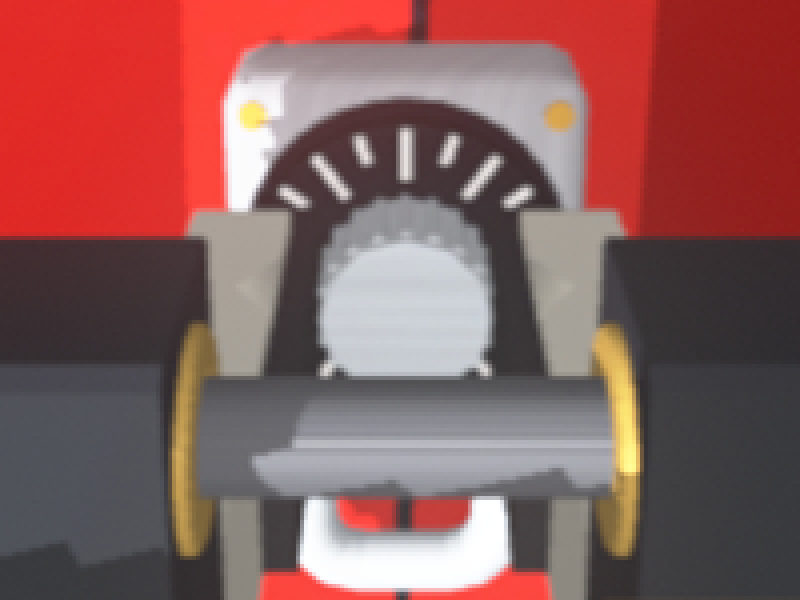

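The red mark and index are hidden behind the gripper bar, but a long tick is aligned straight up at (405,150). I'll release and lift to check.

jog_arm([
  [[0,0,0],[0,0,0],0],
  [[0,0,0],[0,0,0],0],
  [[0,0,0],[0,0,0],0.9],
  [[0,0,-0.02],[0,0,0],0.9],
  [[0,0,-0.02],[0,0,0],0.9],
  [[0,0,-0.02],[0,0,0],0.9],
  [[0,0,-0.02],[0,0,0],0.9],
  [[0,0,0],[0,0,0],0.9],
  [[0,0,0],[0,0,0],0.9],
])

```text
clock: 7.18
eef_pos: [0.6049, -0.022, 0.2325]
eef_rot: [0.001, 0.227, 0.974, 0.0]
ft_force: [0.2, 0.4, -0.4]
finger_gap: 0.864
grip_force: 0.0
```

```bash
python3 - <<'E'
from h import *
d=shot('wrist');s=r.read_state();print(s['eef_pos'],s['eef_rot'])
u,v=map(int,proj(d,[.605,-.022,.157]));im=d['img'][:,:,::-1]
cv2.imwrite('pics/w4.png',cv2.resize(im[v-75:v+75,u-100:u+100],None,fx=4,fy=4,interpolation=3));print(u-100,v-75)
E
```

```text
[ 0.60425559 -0.02203616  0.23129867] [-9.85594548e-05  2.27535783e-01  9.73769711e-01  8.35381801e-05]
183 142
```

View pics/w4.png

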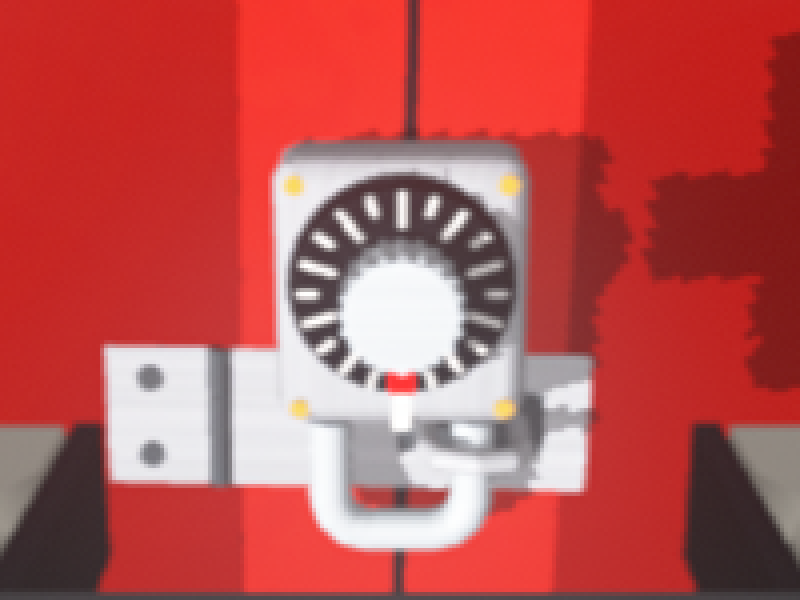

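The red mark sits exactly at the white index line (402,385/412), so the dial is on its number. Next I grasp the case by its sides, in line with its axes.

jog_arm([
  [[0,0,0.02],[0,0,0],0.9],
  [[0,0,0.02],[0,0,0],0.9],
  [[0,0,0.02],[0,0,0],0.9],
  [[0,0,0.02],[0,0,0],0.9],
  [[0,0,0.018],[0,0,0],0.9],
  [[0,0,0.009],[0,0,0],0.9],
  [[0,0,0],[0,0,0],0.9],
  [[0,0,0],[0,0,0],0.9],
])

```text
clock: 7.9
eef_pos: [0.6042, -0.0221, 0.1239]
eef_rot: [-0.001, 0.227, 0.974, -0.0]
ft_force: [0.6, -0.2, 0.1]
finger_gap: 0.951
grip_force: 0.0
```

jog_arm([
  [[0,0,0],[0,0,0],-0.2],
  [[0,0,0],[0,0,0],-0.2],
  [[0,0,0],[0,0,0],-0.2],
  [[0,0,0],[0,0,0],-0.2],
  [[0,0,0],[0,0,0],-0.2],
  [[0,0,0],[0,0,0],-0.2],
], force=40)

```text
clock: 8.4
eef_pos: [0.6047, -0.0217, 0.1248]
eef_rot: [0.0, 0.228, 0.974, 0.0]
ft_force: [0.0, 0.4, 1.4]
finger_gap: 0.566
grip_force: 40.0
```

jog_arm([
  [[0,0,-0.001],[0,0,0],-0.2],
  [[0.003,0,0],[0,0,0],-0.2],
  [[0.003,0,0],[0,0,0],-0.2],
  [[0,0,0],[0,0,0],-0.2],
])

```text
clock: 8.73
eef_pos: [0.5981, -0.019, 0.1251]
eef_rot: [-0.001, 0.228, 0.974, -0.0]
ft_force: [-0.9, -0.0, -3.7]
finger_gap: 0.566
grip_force: 40.0
```

jog_arm([
  [[0.003,0,0],[0,0,0],-0.2],
  [[0.003,0,0],[0,0,0],-0.2],
  [[0,0,0],[0,0,0],-0.2],
])

```text
clock: 8.98
eef_pos: [0.593, -0.0163, 0.1254]
eef_rot: [-0.0, 0.228, 0.974, -0.0]
ft_force: [0.1, -1.3, -4.3]
finger_gap: 0.566
grip_force: 40.0
```

jog_arm([
  [[0.003,0,0],[0,0,0],-0.2],
  [[0.003,0,0],[0,0,0],-0.2],
  [[0,0,0],[0,0,0],-0.2],
])

```text
clock: 9.23
eef_pos: [0.5885, -0.0138, 0.1258]
eef_rot: [0.0, 0.228, 0.974, 0.0]
ft_force: [1.7, -2.5, -6.0]
finger_gap: 0.565
grip_force: 40.0
```

jog_arm([
  [[0.003,0,0],[0,0,0],-0.2],
  [[0.003,0,0],[0,0,0],-0.2],
  [[0,0,0],[0,0,0],-0.2],
])

```text
clock: 9.48
eef_pos: [0.5828, -0.011, 0.1257]
eef_rot: [0.0, 0.228, 0.974, 0.0]
ft_force: [3.0, -1.1, -3.7]
finger_gap: 0.568
grip_force: 40.0
```

jog_arm([
  [[0.003,0,0],[0,0,0],-0.2],
  [[0.002,0,0],[0,0,0],-0.2],
  [[0,0,0],[0,0,0],-0.2],
])

```text
clock: 9.73
eef_pos: [0.5783, -0.0088, 0.1257]
eef_rot: [0.0, 0.228, 0.974, 0.0]
ft_force: [2.4, -1.9, -3.6]
finger_gap: 0.569
grip_force: 40.0
```

jog_arm([
  [[0.003,0,0],[0,0,0],-0.2],
  [[0,0,0],[0,0,0],-0.2],
  [[0,0,0],[0,0,0],-0.2],
])

```text
clock: 9.98
eef_pos: [0.5756, -0.0075, 0.1256]
eef_rot: [-0.0, 0.227, 0.974, 0.0]
ft_force: [2.2, -1.3, -3.0]
finger_gap: 0.569
grip_force: 40.0
```

```bash
python3 - <<'E'
from h import *
d=shot('scene');s=r.read_state();print(s['eef_pos'],s['ft_force'])
w=shot('wrist')['img'][:,:,::-1];im=d['img'][:,:,::-1]
u,v=map(int,proj(d,[.62,-.03,.14]))
a=cv2.resize(im[v-40:v+40,u-50:u+50],(500,400),interpolation=3)
b=cv2.resize(w[120:420,160:400],(300,375),interpolation=3)
o=np.zeros((400,800,3),np.uint8);o[:,:500]=a;o[:375,500:]=b
cv2.imwrite('pics/s5.png',o);print(u,v)
E
```

```text
[ 0.57562524 -0.00756115  0.12556426] [ 2.08150036 -0.34227524 -3.43387678]
300 240
```

View pics/s5.png

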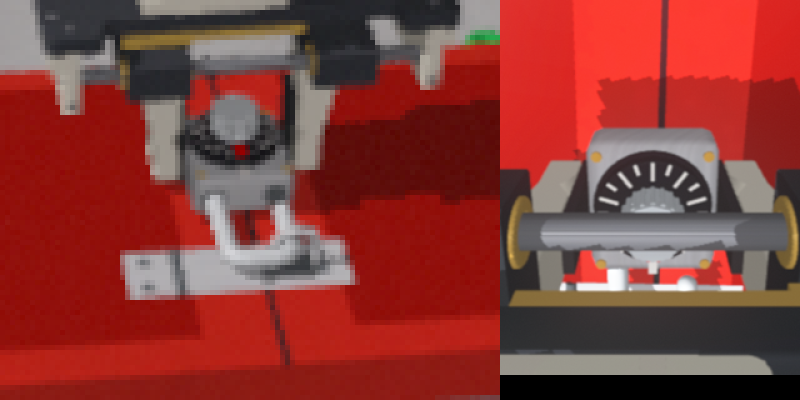

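The shackle has come partly out: in the scene crop the bow is around the staple at (290,245) and the short leg's end shows near the hole at (278,195). I'll pull on until the stop is felt.

jog_arm([
  [[0.002,0,0],[0,0,0],-0.2],
  [[0,0,0],[0,0,0],-0.2],
])

```text
clock: 10.25
eef_pos: [0.574, -0.0067, 0.1256]
eef_rot: [0.0, 0.228, 0.974, 0.0]
ft_force: [3.1, -1.6, -3.5]
finger_gap: 0.563
grip_force: 40.0
```

jog_arm([
  [[0.0015,0,0],[0,0,0],-0.2],
  [[0,0,0],[0,0,0],-0.2],
])

```text
clock: 10.42
eef_pos: [0.5726, -0.0061, 0.1256]
eef_rot: [0.0, 0.228, 0.974, 0.0]
ft_force: [2.5, -1.8, -3.7]
finger_gap: 0.569
grip_force: 40.0
```

jog_arm([
  [[0.0015,0,0],[0,0,0],-0.2],
  [[0,0,0],[0,0,0],-0.2],
])

```text
clock: 10.58
eef_pos: [0.5723, -0.0057, 0.1259]
eef_rot: [0.001, 0.228, 0.974, 0.0]
ft_force: [7.1, -5.1, -5.7]
finger_gap: 0.565
grip_force: 40.0
```

Force is rising: the stop is near.

jog_arm([
  [[0.0005,0,0],[0,0,0],-0.2],
  [[0,0,0],[0,0,0],-0.2],
  [[0,0,0],[0,0,0],-0.2],
])

```text
clock: 10.83
eef_pos: [0.5722, -0.0057, 0.126]
eef_rot: [0.001, 0.228, 0.974, 0.0]
ft_force: [8.7, -5.7, -6.3]
finger_gap: 0.568
grip_force: 40.0
```

jog_arm([
  [[-0.007,0,0],[0,0,0],-0.2],
  [[-0.007,0,0],[0,0,0],-0.2],
  [[-0.007,0,0],[0,0,0],-0.2],
  [[-0.007,0,0],[0,0,0],-0.2],
  [[-0.006,0,0],[0,0,0],-0.2],
  [[-0.0035,0,0],[0,0,0],-0.2],
  [[0,0,0],[0,0,0],-0.2],
  [[0,0,0],[0,0,0],-0.2],
])

```text
clock: 11.5
eef_pos: [0.6044, -0.022, 0.1253]
eef_rot: [-0.0, 0.228, 0.974, -0.0]
ft_force: [-0.4, 0.2, -4.5]
finger_gap: 0.567
grip_force: 40.0
```

```bash
python3 - <<'E'
from h import *
d=shot('scene');s=r.read_state();print(s['eef_pos'],s['ft_force'])
t=shot('top')['img'][:,:,::-1];im=d['img'][:,:,::-1]
a=cv2.resize(im[205:285,260:360],(500,400),interpolation=3)
b=cv2.resize(t[110:190,260:320],(300,400),interpolation=3)
cv2.imwrite('pics/s6.png',np.hstack([a,b]))
E
```

```text
[ 0.60421396 -0.02191064  0.12534159] [-0.21933753 -0.80609933 -3.66165463]
```

View pics/s6.png

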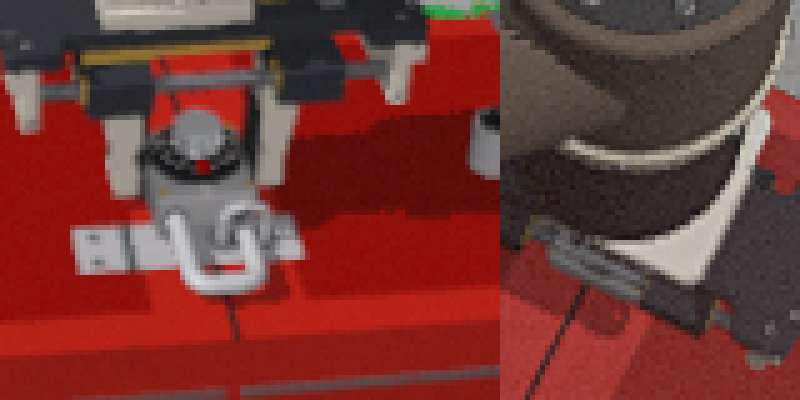

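The bow now stands far out at (220,285), and the staple at (245,220) is close to the case face, in the gap. I'll lift gently.

jog_arm([
  [[0,0,-0.002],[0,0,0],-0.2],
  [[0,0,-0.003],[0,0,0],-0.2],
  [[0,0,0],[0,0,0],-0.2],
])

```text
clock: 11.85
eef_pos: [0.6049, -0.0217, 0.1315]
eef_rot: [0.001, 0.227, 0.974, 0.0]
ft_force: [-0.0, 0.1, -3.1]
finger_gap: 0.568
grip_force: 40.0
```

jog_arm([
  [[0,0,-0.003],[0,0,0],-0.2],
  [[0,0,-0.003],[0,0,0],-0.2],
  [[0,0,0],[0,0,0],-0.2],
])

```text
clock: 12.1
eef_pos: [0.6049, -0.0218, 0.1375]
eef_rot: [0.001, 0.227, 0.974, 0.0]
ft_force: [-0.5, 0.4, -3.4]
finger_gap: 0.566
grip_force: 40.0
```

jog_arm([
  [[0,0,-0.008],[0,0,0],-0.2],
  [[0,0,-0.016],[0,0,0],-0.2],
  [[0,0,-0.02],[0,0,0],-0.2],
  [[0,0,-0.025],[0,0,0],-0.2],
  [[0,0,-0.025],[0,0,0],-0.2],
  [[0,0,-0.025],[0,0,0],-0.2],
  [[0,0,-0.018],[0,0,0],-0.2],
  [[0,0,-0.008],[0,0,0],-0.2],
  [[0,0,0],[0,0,0],-0.2],
  [[0,0,0],[0,0,0],-0.2],
])

```text
clock: 12.93
eef_pos: [0.6041, -0.0217, 0.281]
eef_rot: [-0.0, 0.228, 0.974, 0.0]
ft_force: [-0.2, 0.7, -4.9]
finger_gap: 0.569
grip_force: 40.0
```

jog_arm([
  [[0,0,0],[0,0,0],-0.2],
  [[0,0,0],[0,0,0],-0.2],
  [[0,0,0],[0,0,0],-0.2],
  [[0,0,0],[0,0,0],-0.2],
  [[0,0,0],[0,0,0],-0.2],
  [[0,0,0],[0,0,0],-0.2],
])

```text
clock: 13.43
eef_pos: [0.6045, -0.0219, 0.2813]
eef_rot: [-0.0, 0.228, 0.974, -0.0]
ft_force: [0.1, 0.8, -4.5]
finger_gap: 0.57
grip_force: 40.0
```

```bash
python3 - <<'E'
from h import *
d=shot('scene');s=r.read_state();print(s['eef_pos'],s['ft_force'],s['grip_force'],s['finger_gap'])
cv2.imwrite('pics/s7.png',cv2.resize(d['img'][130:280,220:400,::-1],(720,600),interpolation=3))
E
```

```text
[ 0.60450203 -0.0218359   0.28137584] [-0.4985413  -0.11433924 -4.1665892 ] 39.997193813323975 0.5668553152913071
```

View pics/s7.png

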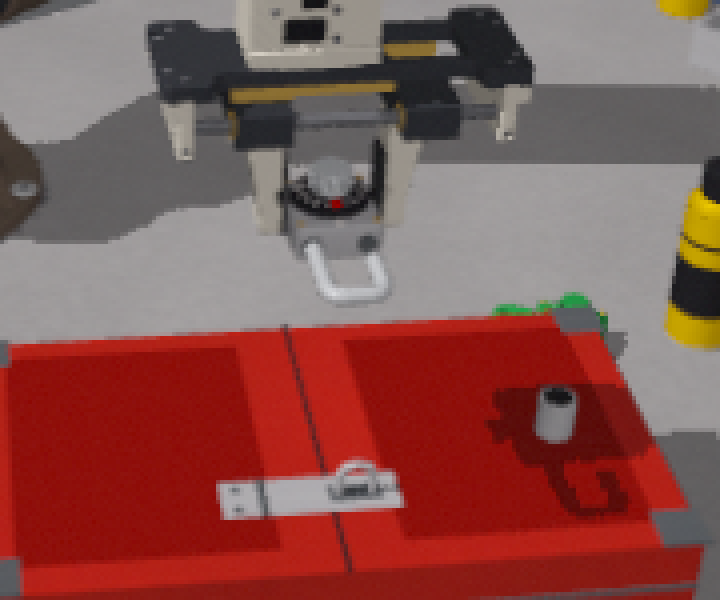

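The padlock hangs open and level in the gripper at (335,220), with its short leg clear of the hole at (368,242). The staple is empty at (357,480) and the socket is undisturbed.

```bash
python3 -c "
from bench import r
print(r.sign_off())"
```

```text
the job is handed in; nothing more can be done
None
```

I turned the dial to its mark, drew the shackle open, took the padlock off the staple, and handed the job in with the gripper holding it, dial up and level, about 15 cm above the lid; no verdict came back.

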